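# Load a hanger plate into the indexing drill jig and clamp it

## Robot

A 6-joint arm with a two-finger parallel gripper is mounted at the origin on a cart in front of the work surface, level with it; the furniture and walls round the work are solid. World frame = base frame: x ahead of the robot, y to its left, z up, the work surface at z = 0. Lengths are in m, angles in rad, forces in N, time in s.
With the tool pointing down it reaches from about 0.35 to 0.975 m from the base axis. Payload 17.4 kg.
Tool frame: the origin (TCP) lies at the centre of the arm's flange, where the gripper is bolted on; the fingertips stand 173 mm ahead of it and the grasp point (between the pads) lies env.pinch_z ahead of it (env.pinch_z is the distance from the TCP to the grasp point, in m); z points along the fingers, y is the line along which they close (so a half turn about z gives the same grasp; the last joint's range is limited). The gripper opens to 85 mm and grips with 20 to 120 N. Pads are 22 mm wide; open, the fingers measure 114 mm over their backs; the gripper's body (76 mm by 85 mm) begins 54 mm behind the grasp point. The pads swing forward as they close: fully open they stand 13 mm farther back than shut.
Start: joints at [-1.245, 0.116, 1.442, -0, 1.584, -0.038], TCP at [0.24, -0.631, 0.405] pointing down, gripper open.
Joint ranges: [-2.83, 2.83], [-0.83, 2.19], [0.07, 2.5], [-1.14, 4.28], [0.01, 3], [-2.97, 2.97]. Speed limits (rad/s): [1.89, 1.89, 2.22, 3.14, 3.14, 3.14].

## Interface

Orientations are given as [roll, pitch, yaw] about the fixed x, y, z axes, in that order (R = Rz(yaw) Ry(pitch) Rx(roll)).
In Python, from plant import env gives the robot as it stands.
- The arm moves only by the tool send_rows, never from a script. Its argument "commands" is one flat list of numbers, 7 for each row, row after row: the shift along the world's x, y, z in units of 40 mm (1.0 is 40 mm), then the turn, a rotation vector about the world's x, y, z in units of 5 degrees (1.0 is 5 degrees), then the finger opening in mm, from 0 to 85.4. In form: [x, y, z, ax, ay, az, gripper, x, y, z, ax, ay, az, gripper, ...]. A call has 1 to 12 rows; each row shifts and turns the commanded pose from where the row before left it; what a row does not reach is not made up. A row lasts 1/12 s, in which the tool goes at most 41.7 mm and 7.16 degrees, less where a joint would pass 70% of its speed; a pose out of reach is approached as far as the arm can. A call is refused whole if a number of a shift passes 1 or a number of a turn 1, either way. A call with a gripper value outside its range is refused whole. The fingers move at their own pace and stop on an object; "force" is the grip in N (left out, the last holds). Time passes only in rows, so rows that do not move let the fingers close. It gives the time, the measured TCP pose, the force, the opening and the grip force at its end, in the units of the state.
- env.read_state(): the state, without advancing time (a new reading comes with each control period).
- env.grab_frame(name): name is "side" or "top"; returns a dict with "image" (384x512x3 uint8, red, green, blue), "fx", "fy", "cx", "cy" (pixels), "D" ([k1, k2, p1, p2, k3] as OpenCV has them; the pictures are not rectified), "world_to_cam" (4x4, takes a point from world to camera coordinates). Camera axes: x right, y up, looking along -z (the intrinsics and any distortion apply to the point x, -y, -z); pixel columns grow to the right and rows downward; lengths in m; the calibration is good to about 2 mm. A picture is of the moment at which its call begins. There is no depth.
- env.job_done(): hands the job in; it is judged then, once.
The state is a dict: "clock": time; "joint_positions": joint angles; "dq": joint speeds; "joint_torque": joint torques, N m; "eef_pos": TCP position; "ee_rot": TCP orientation; "wrist_force": force on the tool from outside, world axes, zero at the start; "moment": the same for the moment, N m; "finger_gap": finger opening in m; "finger_force": force on a finger pad.
Only numpy, scipy, OpenCV 4.12 (cv2) and the standard library are available. Lean on these libraries where they do the work, as an engineer would, in place of code of your own. Each camera call takes 0.05 s, during which the arm holds its last target. There are 200 camera calls.

## Task

Load the steel hanger plate into the drill jig: lay it flat on the open end of the bed, bevelled end first in the tunnel under the bush bridge, then push it through until the spring index pin drops into the plate's slot and press the plate firmly up against the pin for a moment. Then swing the clamp lever fully over to lock it. Push gently: the index pin is slender and must not be overloaded; leave the tools and the tin lying around alone.

Things in the scene. Friction and masses are not known exactly. Their poses are not given: they have to be found in the camera images.
- drill_jig: Channel drill jig fixed on the bench: dark steel bed 250 x 100 mm, top 16 mm above the bench, with a low bright steel bridge over it. Origin: at bench level under the middle of the tunnel mouth; +x runs along the channel into the tunnel (the way to push), +y to the left of that, z up. Bed: x = -125 to 125, y = +-50. Open bed for loading: x = -125 to -15.
- tunnel_mouth (a point): On the bed in the middle of the tunnel mouth (jig x = 0). The tunnel is 46.5 mm wide, 12 mm high and runs from x = 0 to 80 under the bridge (top 40 mm above the bench, screws to 44), then on between its rails, without roof, to x = 125. The rails are 28 mm high above the bench; flared lead-in blocks of that height guide the plate in from x = -15 to 0, 56 mm apart at the wide end.
- bridge_slot (a point): Middle of the bridge's lengthwise slot, on its top (jig x = 40, y = 0). A spring index pin (8 mm steel, rounded tip, black knob 74 mm above the bench) hangs through it, set for the batch anywhere from x = 28 to 52: feel for it. Tip 3 mm above the bed. The nose lifts it (push 4 to 10 N over 20 mm), it drags on the plate (push 2 to 7 N), then drops into the plate's slot.
- hanger_plate: Steel plate 140 x 44 x 10 mm (x, y, z), about 0.45 kg, flat on the bench. Origin: centre of its underside; +x points to the bevelled nose (its top slopes from 10 down to 2 mm over the last 22 mm); the tail end is square. One slot through it, 11 mm along x, 14 mm along y.
- plate_nose (a point): Middle of the plate's nose edge, on its underside, 70 mm ahead of the plate's origin.
- plate_slot (a point): Centre of the plate's slot, at its upper face, 6 mm ahead of the plate's origin (64 mm behind the nose). Once the pin is in it the plate has 1.5 mm of play either way and then bears on the pin: the push, almost nothing after the drop, rises sharply; 7 to 10 N is firm, over 14 N on the pin bends it.
- plate_tail (a point): Middle of the plate's square tail face, 70 mm behind the origin, 5 mm above the underside: the place to push. When the pin is in the slot the tail is still 22 to 50 mm outside the tunnel mouth.
- index_pin (a joint): Lift of the index pin in m: 0 fully down (before the plate reaches it, and again when it has dropped into the plate's slot), about 0.007 while it rides on top of the plate. Spring force 2 to 4 N.
- clamp_lever (a joint): Clamp lever on the bridge, rad, clockwise positive seen from above: 0 open (pointing along jig +y), 1.5 its stop, fully over (pointing nearly along jig +x). Vertical spindle at jig x = 62, y = 34 mm; light friction (about 1.5 N at the knob), stays where it is left. Over the last 0.5 rad a cam under the bridge presses the plate sideways against the other rail and it gets a little stiffer.
- lever_knob (a point): Centre of the lever's black knob, 19 mm thick, 20 mm long, 60 mm from the spindle, 55 mm above the bench.
- flux_tin: Bystander: round flux tin with a red lid, 71 mm across, 32 mm high, behind the jig. Origin: centre of its underside.
- try_square: Bystander: small try square with a wooden stock, 116 x 211 x 16 mm, behind the jig. Origin: centre of its underside.
- sanding_block: Bystander: brown sanding block, 68 x 107 x 28 mm, on the bench to the right of the work. Origin: centre of its underside.
- glass_pencil: Bystander: red pencil, 117 mm long, on the front edge of the bench to the left. Origin: centre of its underside.

How it is judged:
By the outcome, as a careful person would: the job done as asked, in the order asked, and still so for the second after the job is handed in, with the robot touching nothing.
It also fails if it takes over 72 s, if anything falls off the work surface, if the arm or the gripper's body presses on something with over 40 N, if the wrist force passes 120 N, or if a joint passes its speed limit or range.

## Working session

There is one attempt and no reset: what is moved stays moved. The work goes in short steps, Python scripts to look and compute and a tool call to move; the robot and the scene stay as the last step left them, time stands still between calls to the robot, and variables do not carry over. Pictures are saved under pics/ and viewed, at most 10 in all, crops included, and the job is handed in when it is done.

Besides the shell and the picture viewer there is one more tool, called after ">>>" in YAML: its name, and indented under it one key for each argument. send_rows: Moves the arm, as the interface text tells. Its arguments: {"type":"object","properties":{"commands":{"type":"array"},"force":{"type":"number"}},"required":["commands"]}

```bash
ls; mkdir -p pics; python3 - <<'E'
from plant import env
import cv2,json
print(env.read_state(), env.pinch_z)
for n in("side","top"):
    f=env.grab_frame(n); cv2.imwrite(f"pics/{n}0.png",f["image"][:,:,::-1])
    print(n,f["fx"],f["fy"],f["cx"],f["cy"],f["D"],f["world_to_cam"])
E
```

```text
pics
{'clock': 0.0, 'joint_positions': array([-1.24483700e+00,  1.16475462e-01,  1.44224218e+00, -2.63366982e-05,
        1.58398644e+00, -3.77934862e-02]), 'dq': array([-0.00125313, -0.00011768,  0.00046551, -0.00107891, -0.00071439,
        0.00056879]), 'joint_torque': array([-2.73475089e-04, -7.31984210e+01, -6.32495213e+01,  1.79087192e-05,
        6.35158838e-03, -2.69427539e-05]), 'eef_pos': array([ 0.24015131, -0.63084874,  0.40398349]), 'ee_rot': array([-3.14048102e+00, -1.56789399e-05,  3.63752471e-01]), 'wrist_force': array([ 0.30369406,  0.10097197, -0.11415453]), 'moment': array([ 0.00773562,  0.04915943, -0.02269328]), 'finger_force': 0.0, 'finger_gap': 0.08543771813391773} 0.1547
side 449.76220408133383 449.76220408133383 257.0297997805583 189.69599707964332 [0.04387578 0.         0.         0.         0.        ] [[-0.94422831 -0.32879917  0.01800036  0.52907225]
 [ 0.14708536 -0.37222225  0.91641502 -0.1419743 ]
 [-0.29461636  0.86795259  0.39982433 -0.9102593 ]
 [ 0.          0.          0.          1.        ]]
top 363.51468160086324 363.51468160086324 253.3822076662346 191.58994944194652 [-0.0267661  0.         0.         0.         0.       ] [[ 0.02043658 -0.99953507  0.02262719 -0.02185756]
 [ 0.99236383  0.02303309  0.12117549 -0.59807689]
 [-0.12164032  0.019978    0.99237317 -1.01234088]
 [ 0.          0.          0.          1.        ]]
```

```bash
python3 - <<'E'
import cv2
for n in("side","top"):
    i=cv2.imread(f"pics/{n}0.png"); cv2.imwrite(f"pics/{n}0b.png",cv2.resize(i,(800,600),interpolation=cv2.INTER_CUBIC))
E
```

```text
(no output)
```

View pics/top0b.png

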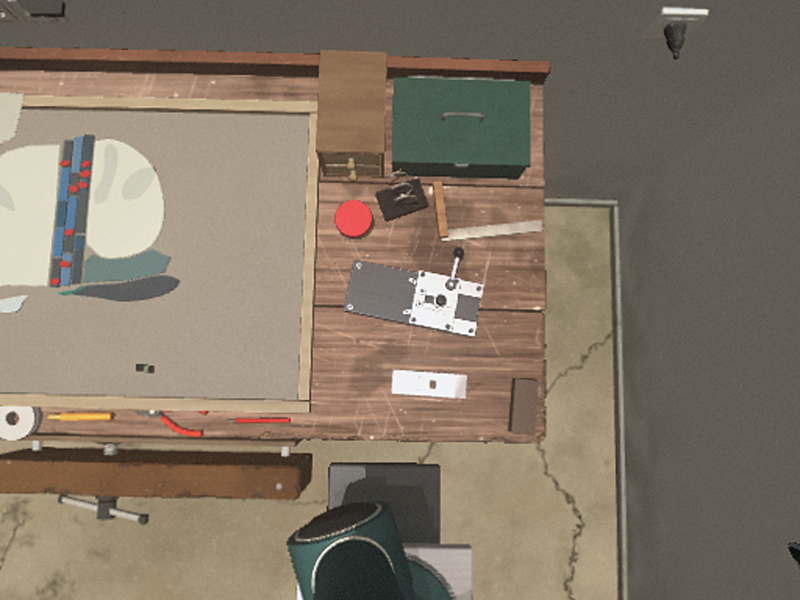

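View pics/side0b.png

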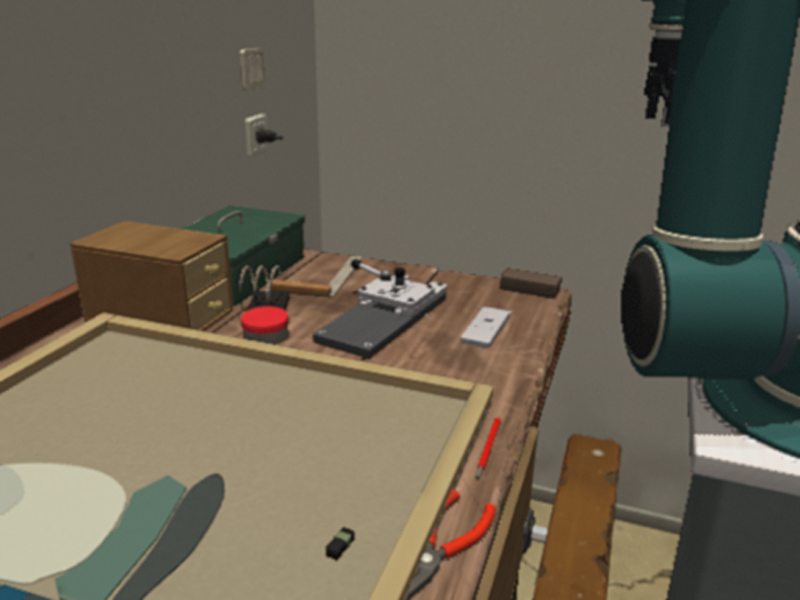

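The top view shows the bed at px (345–480, 262–335), its tunnel to the right (world −y). The plate is at (392–467, 370–397) with its nose to the right, and the lever knob is at (459, 252). I'll enlarge the work area.

```bash
python3 - <<'E'
import cv2
i=cv2.imread("pics/top0.png")[155:261,215:355]
i=cv2.resize(i,None,fx=5.6,fy=5.6,interpolation=cv2.INTER_CUBIC); cv2.imwrite("pics/c1.png",i); print(i.shape)
E
```

```text
(594, 784, 3)
```

View pics/c1.png

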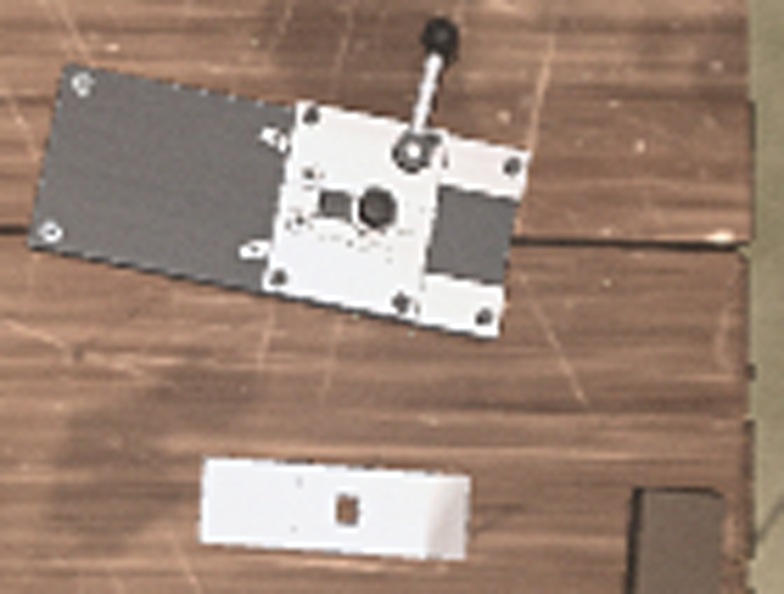

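```bash
cat > h.py <<'E'
import numpy as np,cv2
from scipy.optimize import least_squares
def proj(f,P):
    P=np.atleast_2d(P); W=np.array(f["world_to_cam"]); C=P@W[:3,:3].T+W[:3,3]; C=C*[1,-1,-1]
    K=np.array([[f["fx"],0,f["cx"]],[0,f["fy"],f["cy"]],[0,0,1]])
    return cv2.projectPoints(C,np.zeros(3),np.zeros(3),K,np.array(f["D"],float))[0][:,0]
def tow(p,L):
    L=np.atleast_2d(np.array(L,float)); c,s=np.cos(p[2]),np.sin(p[2])
    return np.c_[p[0]+c*L[:,0]-s*L[:,1],p[1]+s*L[:,0]+c*L[:,1],L[:,2]]
def fit(f,L,px,p0):
    r=least_squares(lambda p:(proj(f,tow(p,L))-px).ravel(),p0); return r.x,r.fun.reshape(-1,2)
crop=lambda x,x0,y0,s:(np.array(x)+.5)/s-.5+[x0,y0]
E
python3 - <<'E'
from plant import env
from h import *
f=env.grab_frame("top"); mm=1e-3
px=crop([(64,66),(30,247),(530,151),(497,338),(440,37),(376,208)],215,155,5.6)[:5]
L=np.array([(-125,50,16),(-125,-50,16),(125,50,28),(125,-50,28),(62,94,58)])*mm
j,r=fit(f,L,px,[.65,-.1,-1.7]); print("jig",j,r.round(2))
px=crop([(204,458),(201,543),(470,476),(465,558),(347,509)],215,155,5.6)
L=np.array([(-70,22,10),(-70,-22,10),(70,22,2),(70,-22,2),(6,0,10)])*mm
p,r=fit(f,L,px,[.5,-.1,-1.6]); print("plate",p,r.round(2))
s=env.grab_frame("side")
print(proj(s,tow(j,np.array([(-125,50,16),(-125,-50,16),(125,-50,28),(62,94,55)])*mm))*1.5625)
print(proj(s,tow(p,np.array([(-70,22,10),(-70,-22,10),(70,22,2),(70,-22,2),(6,0,10)])*mm))*1.5625)
i=s["image"][150:240,190:340,::-1]
cv2.imwrite("pics/s1.png",cv2.resize(i,None,fx=5.3,fy=5.3,interpolation=cv2.INTER_CUBIC))
E
```

```text
jig [ 0.60476268 -0.04177136 -1.74317822] [[ 0.22 -0.37]
 [-0.56  0.24]
 [ 0.47  0.12]
 [ 0.42  0.22]
 [-0.53 -0.23]]
plate [ 0.44512119 -0.07440996 -1.61321684] [[ 0.09 -0.03]
 [-0.33  0.02]
 [-0.02 -0.26]
 [ 0.15  0.19]
 [ 0.11  0.09]]
[[312.0629074  333.6469943 ]
 [369.85117844 350.00817481]
 [446.83562156 284.35276158]
 [354.94448579 264.76767554]]
[[460.01270149 337.7073508 ]
 [488.65422511 343.17289592]
 [484.76429891 307.07589848]
 [510.69943418 311.56631526]
 [487.76501846 320.18765869]]
```

View pics/s1.png

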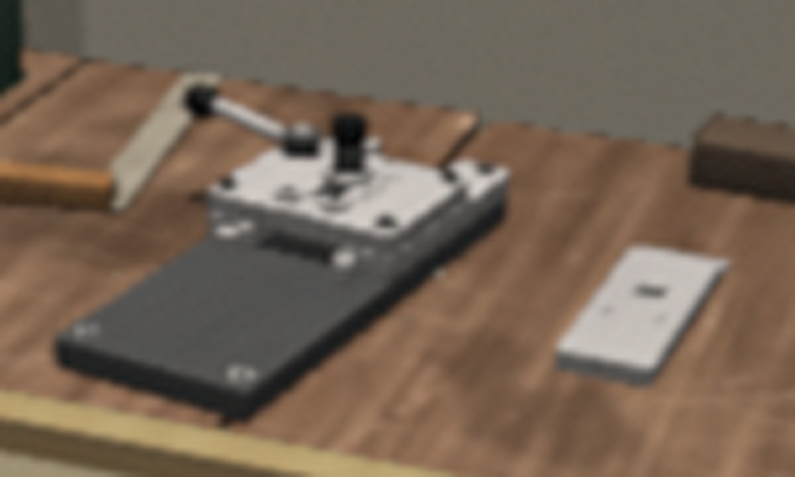

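Both views agree to about 1 px. The side crop shows the tail at (557, 352), the slot at (650, 291) and the lever knob at (201, 100). I'll move above the plate next.

>>> send_rows:
  commands: [0.21,0.58,-0.18,0,0,0.55,60,0.21,0.58,-0.18,0,0,0.55,60,0.21,0.58,-0.18,0,0,0.55,60,0.21,0.58,-0.18,0,0,0.55,60,0.21,0.58,-0.18,0,0,0.55,60,0.21,0.58,-0.18,0,0,0.55,60,0.21,0.58,-0.18,0,0,0.55,60,0.21,0.58,-0.18,0,0,0.55,60,0.21,0.58,-0.18,0,0,0.55,60,0.21,0.58,-0.18,0,0,0.55,60,0.21,0.58,-0.18,0,0,0.55,60,0.21,0.58,-0.18,0,0,0.55,60]
  force: 40

```text
clock: 1.2
eef_pos: [0.3411, -0.3513, 0.3179]
ee_rot: [3.142, -0.0, 0.942]
wrist_force: [0.3, 0.5, 0.2]
finger_gap: 0.0596
finger_force: 0.0
```

>>> send_rows:
  commands: [0.21,0.58,-0.18,0,0,0.55,60,0.21,0.58,-0.18,0,0,0.55,60,0.21,0.58,-0.18,0,0,0.55,60,0.21,0.58,-0.18,0,0,0.55,60,0.21,0.58,-0.18,0,0,0.55,60,0.21,0.58,-0.18,0,0,0.55,60,0.21,0.58,-0.18,0,0,0.55,60,0.21,0.58,-0.18,0,0,0.55,60,0.21,0.58,-0.18,0,0,0.55,60,0.21,0.58,-0.18,0,0,0.55,60,0.21,0.58,-0.18,0,0,0.55,60,0.21,0.58,-0.18,0,0,0.55,60]

```text
clock: 2.2
eef_pos: [0.4419, -0.0728, 0.2317]
ee_rot: [3.141, 0.0, 1.518]
wrist_force: [0.1, -0.8, -0.4]
finger_gap: 0.06
finger_force: 0.0
```

```bash
cat >> h.py <<'E'
J=np.array([0.6048,-0.0418,-1.7432]); P=np.array([0.4451,-0.0744,-1.6132])
def go(env,xy,z,yaw):
    s=env.read_state(); e=np.array([*xy,z])-s["eef_pos"]
    d=(yaw-s["ee_rot"][2]+np.pi)%(2*np.pi)-np.pi
    print("t",round(s["clock"],2),"pos",s["eef_pos"].round(4),"rot",s["ee_rot"].round(4),"F",s["wrist_force"].round(2),"gap",round(s["finger_gap"],4),"| units",(e/.04).round(3),"az",round(np.degrees(d)/5,3))
E
python3 - <<'E'
from plant import env
from h import *
go(env,P[:2],.174,P[2]+np.pi)
f=cv2.imread("pics/top0.png"); F=env.grab_frame("top")
k=crop([(376,208)],215,155,5.6)
r=least_squares(lambda q:(proj(F,tow(J,[(q[0],q[1],.074)]))-k).ravel(),[.04,0]); print("pin jig",r.x)
E
```

```text
t 2.2 pos [ 0.4419 -0.0728  0.2317] rot [3.1412e+00 1.0000e-04 1.5181e+00] F [ 0.14 -0.79 -0.37] gap 0.06 | units [ 0.08  -0.04  -1.442] az 0.118
pin jig [ 0.04624228 -0.00162642]
```

>>> send_rows:
  commands: [0.04,-0.02,-0.35,0,0,0.06,60,0.04,-0.02,-0.35,0,0,0.06,60,0,0,-0.35,0,0,0,60,0,0,-0.2,0,0,0,60,0,0,0,0,0,0,60]

```text
clock: 2.67
eef_pos: [0.4444, -0.0756, 0.1802]
ee_rot: [-3.139, -0.0, 1.526]
wrist_force: [0.2, 0.4, 0.3]
finger_gap: 0.0602
finger_force: 0.0
```

```bash
python3 - <<'E'
from plant import env
from h import *
go(env,P[:2],.174,P[2]+np.pi)
s=env.grab_frame("side")
i=s["image"][150:240,250:370,::-1]
cv2.imwrite("pics/s2.png",cv2.resize(i,None,fx=6,fy=6,interpolation=cv2.INTER_CUBIC))
E
```

```text
t 2.67 pos [ 0.4444 -0.0756  0.1802] rot [-3.1389e+00 -5.0000e-04  1.5260e+00] F [0.21 0.36 0.29] gap 0.0602 | units [ 0.017  0.029 -0.156] az 0.027
```

View pics/s2.png

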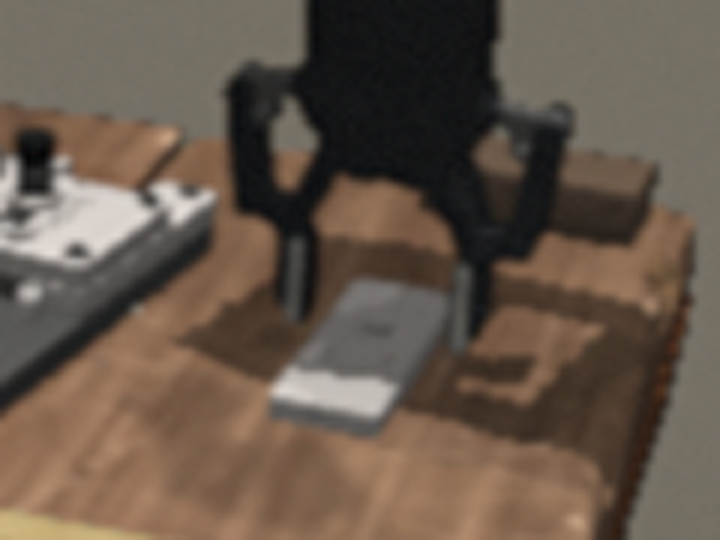

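The fingers straddle the plate with both tips, at (295, 318) and (460, 350), about 1 cm above the bench. I'll descend 6 mm and close.

>>> send_rows:
  commands: [0.01,0.02,-0.08,0,0,0.02,60,0,0,-0.07,0,0,0,60,0,0,0,0,0,0,40,0,0,0,0,0,0,35,0,0,0,0,0,0,35,0,0,0,0,0,0,35,0,0,0,0,0,0,35]
  force: 40

```text
clock: 3.3
eef_pos: [0.4455, -0.0749, 0.1765]
ee_rot: [3.141, 0.0, 1.528]
wrist_force: [-2.7, 0.2, 6.1]
finger_gap: 0.0429
finger_force: 41.3
```

>>> send_rows:
  commands: [0,0,0.2,0,0,0,35,0,0,0.5,0,0,0,35,0,0,0.6,0,0,0,35,0,0,0.4,0,0,0,35,0,0,0,0,0,0,35]

```text
clock: 3.72
eef_pos: [0.4459, -0.075, 0.2474]
ee_rot: [3.137, 0.001, 1.528]
wrist_force: [0.8, -0.8, -3.1]
finger_gap: 0.0422
finger_force: 42.1
```

```bash
python3 - <<'E'
from plant import env
from h import *
go(env,tow(J,[(-.090,0,0)])[0,:2],.21,J[2]+np.pi)
E
```

```text
t 3.72 pos [ 0.4459 -0.075   0.2474] rot [3.137e+00 8.000e-04 1.528e+00] F [ 0.83 -0.83 -3.15] gap 0.0422 | units [ 4.358  3.045 -0.936] az -1.485
```

>>> send_rows:
  commands: [0.54,0.38,0,0,0,-0.18,35,0.54,0.38,0,0,0,-0.18,35,0.54,0.38,0,0,0,-0.18,35,0.54,0.38,0,0,0,-0.18,35,0.54,0.38,0,0,0,-0.18,35,0.54,0.38,0,0,0,-0.18,35,0.54,0.38,0,0,0,-0.18,35,0.54,0.38,0,0,0,-0.18,35,0.04,0,-0.4,0,0,-0.04,35,0,0,-0.4,0,0,0,35,0,0,-0.1,0,0,0,35,0,0,0,0,0,0,35]

```text
clock: 4.72
eef_pos: [0.6191, 0.0467, 0.2054]
ee_rot: [-3.138, 0.001, 1.399]
wrist_force: [-0.4, 0.4, -3.2]
finger_gap: 0.0425
finger_force: 42.4
```

```bash
python3 - <<'E'
from plant import env
from h import *
go(env,tow(J,[(-.090,0,0)])[0,:2],.1925,J[2]+np.pi)
i=env.grab_frame("top")["image"][155:225,215:320,::-1]; cv2.imwrite("pics/t2raw.png",i)
a=cv2.resize(i,None,fx=7.5,fy=7.5,interpolation=cv2.INTER_CUBIC)
cv2.imwrite("pics/t2.png",a)
E
```

```text
t 4.72 pos [0.6191 0.0467 0.2054] rot [-3.1377e+00  9.0000e-04  1.3989e+00] F [-0.45  0.41 -3.24] gap 0.0425 | units [ 0.029  0.003 -0.322] az -0.005
```

View pics/t2.png

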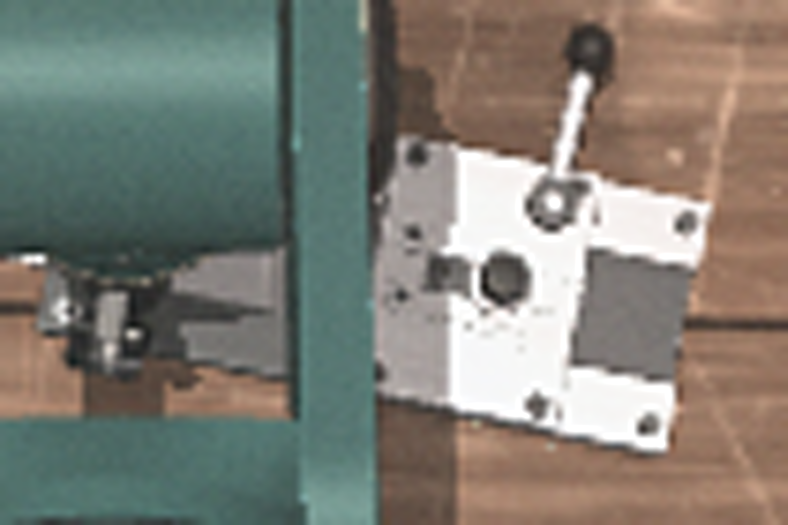

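The arm hides the plate from the top camera. This crop does show the exit window corners at (700, 270) and (672, 380) and the rail corners at (712, 207) and (667, 452), so I'll refine the jig fit with those and check the plate in the side view.

```bash
python3 - <<'E'
from plant import env
from h import *
F=env.grab_frame("top"); S=env.grab_frame("side")
a=crop([(64,66),(30,247)],215,155,5.6); b=crop([(712,207),(667,452),(700,270),(672,380),(590,48),(503,278),(553,200)],215,155,7.5)
L=np.array([(-125,50,16),(-125,-50,16),(125,50,28),(125,-50,28),(125,23.25,16),(125,-23.25,28),(62,94,56),(0,0,72),(62,34,55)])*1e-3
px=np.r_[a,b]
def res(p):
    M=L.copy(); M[7,0]=p[3]; return (proj(F,tow(p,M))-px).ravel()
r=least_squares(res,[*J,.046],loss="soft_l1"); print(r.x,r.fun.reshape(-1,2).round(2))
x0,y0,s=200,150,6
i=S["image"][150:240,200:320,::-1]
cv2.imwrite("pics/s3.png",cv2.resize(i,None,fx=6,fy=6,interpolation=cv2.INTER_CUBIC))
g=lambda p,Q:((proj(S,tow(p,np.array(Q)*1e-3))-[x0,y0]+.5)*s-.5).round(0).tolist()
print("jig pred bed/lead",g(r.x[:3],[(-125,50,16),(-125,-50,16),(0,23.25,40),(0,-23.25,40),(62,94,55)]))
e=env.read_state()["eef_pos"];z=1000*(e[2]-.1765)
pp=[e[0],e[1],J[2]]
print("plate pred",g(pp,[(-70,22,z),(-70,-22,z),(-70,22,z+10),(-70,-22,z+10),(70,22,z+2),(70,-22,z+2)]))
E
```

```text
[ 0.60507245 -0.04155149 -1.74218394  0.04634997] [[ 0.12 -0.44]
 [-0.63  0.18]
 [ 0.12 -0.64]
 [ 0.2   0.18]
 [-0.54  0.34]
 [ 1.14  0.75]
 [-0.8   0.01]
 [ 0.09 -0.49]
 [ 0.36  0.08]]
jig pred bed/lead [[0.0, 384.0], [222.0, 447.0], [228.0, 231.0], [326.0, 255.0], [164.0, 119.0]]
plate pred [[7.0, 399.0], [107.0, 427.0], [6.0, 374.0], [107.0, 402.0], [208.0, 261.0], [301.0, 284.0]]
```

View pics/s3.png

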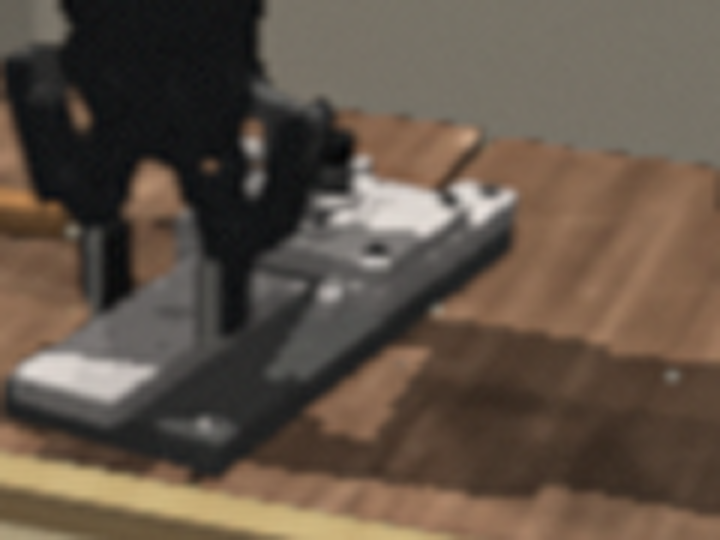

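The jig fit is stable at (0.6051, −0.0416, −1.742). The plate tail is seen at (8, 378) and (112, 406), within about 1 px of the prediction, so I'll lower it onto the bed.

```bash
sed -i 's/^J=.*;/J=np.array([0.6051,-0.0416,-1.7422]);/' h.py; python3 - <<'E'
from plant import env
from h import *
go(env,tow(J,[(-.090,0,0)])[0,:2],.1935,J[2]+np.pi)
d=tow([0,0,J[2]],[(.01,0,0),(0,.01,0)]); print(d/.04)
E
```

```text
t 4.87 pos [0.6198 0.0466 0.2086] rot [ 3.1409e+00 -2.0000e-04  1.3985e+00] F [-1.15  0.41 -4.33] gap 0.0421 | units [ 0.016  0.012 -0.378] az 0.01
[[-0.04264141 -0.24633658  0.        ]
 [ 0.24633658 -0.04264141  0.        ]]
```

>>> send_rows:
  commands: [0.01,0.01,-0.12,0,0,0,35,0,0,-0.12,0,0,0,35,0,0,-0.1,0,0,0,35,0,0,0,0,0,0,35,0,0,0,0,0,0,35]

```text
clock: 5.28
eef_pos: [0.6201, 0.0471, 0.194]
ee_rot: [-3.141, 0.0, 1.399]
wrist_force: [0.2, 0.2, -4.2]
finger_gap: 0.0424
finger_force: 42.4
```

```bash
python3 - <<'E'
from plant import env
from h import *
go(env,tow(J,[(-.090,0,0)])[0,:2],.1925,J[2]+np.pi)
E
```

```text
t 5.28 pos [0.6201 0.0471 0.194 ] rot [-3.1410e+00  2.0000e-04  1.3987e+00] F [ 0.24  0.22 -4.24] gap 0.0424 | units [ 0.01  -0.001 -0.036] az 0.007
```

Still hanging freely, so I'll go down another 1.5 mm in small steps.

>>> send_rows:
  commands: [0.01,0,-0.02,0,0,0,35,0,0,-0.015,0,0,0,35,0,0,0,0,0,0,35]

```text
clock: 5.53
eef_pos: [0.6206, 0.0472, 0.1929]
ee_rot: [3.142, -0.0, 1.399]
wrist_force: [0.5, -0.3, -4.6]
finger_gap: 0.0423
finger_force: 42.4
```

>>> send_rows:
  commands: [0,0,-0.025,0,0,0,35,0,0,-0.025,0,0,0,35,0,0,0,0,0,0,35]

```text
clock: 5.78
eef_pos: [0.6207, 0.0472, 0.1925]
ee_rot: [3.141, -0.0, 1.399]
wrist_force: [-8.9, -0.0, 13.0]
finger_gap: 0.0421
finger_force: 44.1
```

>>> send_rows:
  commands: [0,0,0.03,0,0,0,35,0,0,0,0,0,0,35]

```text
clock: 5.95
eef_pos: [0.6207, 0.0472, 0.1926]
ee_rot: [3.141, -0.0, 1.399]
wrist_force: [0.4, -0.2, 4.6]
finger_gap: 0.0425
finger_force: 43.2
```

>>> send_rows:
  commands: [-0.01,-0.06,0,0,0,0,35,-0.01,-0.06,0,0,0,0,35,-0.01,-0.06,0,0,0,0,35,-0.01,-0.06,0,0,0,0,35,-0.01,-0.06,0,0,0,0,35,0,0,0,0,0,0,35]

```text
clock: 6.45
eef_pos: [0.6187, 0.0348, 0.1926]
ee_rot: [3.141, -0.0, 1.399]
wrist_force: [0.8, 2.2, 5.8]
finger_gap: 0.0427
finger_force: 43.3
```

>>> send_rows:
  commands: [-0.01,-0.06,0,0,0,0,35,-0.01,-0.06,0,0,0,0,35,-0.01,-0.06,0,0,0,0,35,0,0,0,0,0,0,35]

```text
clock: 6.78
eef_pos: [0.6175, 0.0275, 0.1926]
ee_rot: [3.141, -0.0, 1.399]
wrist_force: [2.6, 2.8, 5.7]
finger_gap: 0.0423
finger_force: 43.3
```

>>> send_rows:
  commands: [-0.01,-0.06,0,0,0,0,35,-0.01,-0.06,0,0,0,0,35,0,0,0,0,0,0,35]

```text
clock: 7.03
eef_pos: [0.6169, 0.0228, 0.1926]
ee_rot: [3.14, 0.0, 1.399]
wrist_force: [4.3, 1.7, 4.5]
finger_gap: 0.0423
finger_force: 43.2
```

>>> send_rows:
  commands: [0.02,0,0,0,0,0,35,0,-0.06,0,0,0,0,35,-0.01,-0.06,0,0,0,0,35,-0.01,-0.06,0,0,0,0,35,0,0,0,0,0,0,35]

```text
clock: 7.45
eef_pos: [0.6167, 0.0158, 0.1925]
ee_rot: [3.141, -0.0, 1.399]
wrist_force: [0.9, 3.3, 6.6]
finger_gap: 0.0424
finger_force: 43.5
```

```bash
cat >> h.py <<'E'
def jig(env):
    s=env.read_state(); c,n=np.cos(J[2]),np.sin(J[2]); R=np.array([[c,n],[-n,c]])
    print("t",round(s["clock"],2),"jig mm",(1000*R@(s["eef_pos"][:2]-J[:2])).round(1),"z",s["eef_pos"][2].round(4),"Fjig",(R@s["wrist_force"][:2]).round(2),"Fz",s["wrist_force"][2].round(1),"yaw err",(s["ee_rot"][2]-J[2]-np.pi).round(4),"Mz",s["moment"][2].round(2))
E
python3 - <<'E'
from plant import env
from h import *
jig(env)
E
```

```text
t 7.45 jig mm [-58.5   1.6] z 0.1925 Fjig [-3.42  0.34] Fz 6.6 yaw err -0.0008 Mz 0.02
```

Lateral force is low and the nose is about 11 mm into the tunnel. I'll push 8 mm more, then release, rise and close.

>>> send_rows:
  commands: [-0.01,-0.06,0,0,0,0,35,-0.01,-0.06,0,0,0,0,35,-0.01,-0.06,0,0,0,0,35,0,0,0,0,0,0,35]

```text
clock: 7.78
eef_pos: [0.6155, 0.0086, 0.1925]
ee_rot: [3.141, -0.0, 1.399]
wrist_force: [1.0, 3.1, 7.5]
finger_gap: 0.0421
finger_force: 43.5
```

>>> send_rows:
  commands: [0,0,0.02,0,0,0,60,0,0,0,0,0,0,60,0,0,0,0,0,0,60,0,0,0.4,0,0,0,60,0,0,0.4,0,0,0,60,0,0,0,0,0,0,0,0,0,0,0,0,0,0,0,0,0,0,0,0,0,0,0,0,0,0,0,0,0,0,0,0,0,0,0]

```text
clock: 8.62
eef_pos: [0.6152, 0.0087, 0.2239]
ee_rot: [-3.14, 0.0, 1.399]
wrist_force: [-0.4, 0.1, 0.8]
finger_gap: 0.0003
finger_force: 0.0
```

```bash
python3 - <<'E'
from plant import env
from h import *
jig(env); print(env.read_state()["finger_gap"])
E
```

```text
t 8.62 jig mm [-51.3   1.3] z 0.2239 Fjig [-0.01 -0.37] Fz 0.8 yaw err -0.0007 Mz 0.02
0.0002768288862075174
```

>>> send_rows:
  commands: [0,0,-0.2,0,0,0,0,0,0,-0.2,0,0,0,0,0,0,-0.05,0,0,0,0,0,0,0,0,0,0,0]

```text
clock: 8.95
eef_pos: [0.6151, 0.0088, 0.2054]
ee_rot: [-3.14, 0.0, 1.399]
wrist_force: [-0.6, -0.1, -0.7]
finger_gap: 0.0002
finger_force: 0.0
```

>>> send_rows:
  commands: [0,0,-0.04,0,0,0,0,0,0,-0.04,0,0,0,0,0,0,0,0,0,0,0]

```text
clock: 9.2
eef_pos: [0.6154, 0.0087, 0.2035]
ee_rot: [-3.142, 0.0, 1.399]
wrist_force: [-0.5, 0.4, -0.9]
finger_gap: 0.0001
finger_force: 0.0
```

>>> send_rows:
  commands: [0,0,-0.04,0,0,0,0,0,0,-0.04,0,0,0,0,0,0,0,0,0,0,0]

```text
clock: 9.45
eef_pos: [0.6153, 0.0088, 0.2003]
ee_rot: [-3.141, 0.0, 1.399]
wrist_force: [0.7, -0.3, 0.0]
finger_gap: 0.0001
finger_force: 0.0
```

No contact with the plate's top down to TCP z = 0.2003, so the nominal 173 mm tip length holds. I'll go behind the tail and down to z ≈ 0.192.

>>> send_rows:
  commands: [0,0,0.4,0,0,0,0,0,0,0.2,0,0,0,0,0.08,0.44,0,0,0,0,0,0.08,0.44,0,0,0,0,0,0.08,0.44,0,0,0,0,0,0.08,0.44,0,0,0,0,0,0.06,0.44,0,0,0,0,0,0,0,-0.3,0,0,0,0,0,0,-0.3,0,0,0,0,0,0,-0.2,0,0,0,0,0,0,0,0,0,0,0]

```text
clock: 10.37
eef_pos: [0.6299, 0.096, 0.1897]
ee_rot: [-3.138, 0.001, 1.398]
wrist_force: [-1.3, -0.6, -0.2]
finger_gap: -0.0002
finger_force: 0.0
```

```bash
python3 - <<'E'
from plant import env
from h import *
jig(env)
F=env.grab_frame("side")
i=F["image"][140:240,190:330,::-1]
cv2.imwrite("pics/s4.png",cv2.resize(i,None,fx=5.6,fy=5.6,interpolation=cv2.INTER_CUBIC))
E
```

```text
t 10.37 jig mm [-139.8    0.9] z 0.1897 Fjig [ 0.8  -1.15] Fz -0.2 yaw err -0.0011 Mz -0.04
```

View pics/s4.png

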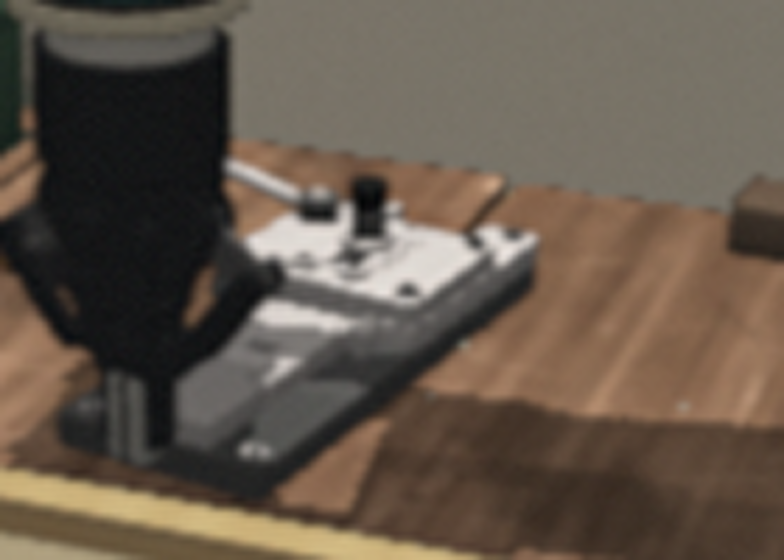

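The plate's nose is in the tunnel mouth, and the closed fingers at (140, 450) stand behind the tail on the centreline. I'll start the push.

>>> send_rows:
  commands: [0,-0.07,0,0,0,0,0,-0.01,-0.07,0,0,0,0,0,-0.01,-0.07,0,0,0,0,0,-0.02,-0.07,0,0,0,0,0,-0.01,-0.07,0,0,0,0,0,-0.01,-0.07,0,0,0,0,0,-0.02,-0.07,0,0,0,0,0,0,0,0,0,0,0,0]

```text
clock: 11.08
eef_pos: [0.6273, 0.0767, 0.1928]
ee_rot: [3.141, 0.0, 1.399]
wrist_force: [-0.9, 0.1, 0.3]
finger_gap: -0.0003
finger_force: 0.1
```

```bash
python3 - <<'E'
from plant import env
from h import *
jig(env)
E
```

```text
t 11.08 jig mm [-120.4    1.7] z 0.1928 Fjig [ 0.08 -0.93] Fz 0.3 yaw err -0.0008 Mz -0.08
```

>>> send_rows:
  commands: [-0.02,-0.05,0,0,0,0,0,-0.01,-0.05,0,0,0,0,0,-0.01,-0.05,0,0,0,0,0,-0.01,-0.05,0,0,0,0,0]

```text
clock: 11.42
eef_pos: [0.6254, 0.0691, 0.1926]
ee_rot: [3.141, -0.0, 1.399]
wrist_force: [0.2, 5.0, 3.7]
finger_gap: -0.0001
finger_force: 2.2
```

>>> send_rows:
  commands: [-0.01,-0.05,0,0,0,0,0,-0.01,-0.05,0,0,0,0,0,-0.01,-0.05,0,0,0,0,0,-0.01,-0.05,0,0,0,0,0]

```text
clock: 11.75
eef_pos: [0.6237, 0.061, 0.1925]
ee_rot: [-3.142, 0.0, 1.399]
wrist_force: [0.8, 3.9, 3.7]
finger_gap: -0.0002
finger_force: 2.2
```

>>> send_rows:
  commands: [-0.01,-0.05,0,0,0,0,0,-0.01,-0.05,0,0,0,0,0,-0.01,-0.05,0,0,0,0,0,-0.01,-0.05,0,0,0,0,0]

```text
clock: 12.08
eef_pos: [0.6222, 0.0533, 0.1925]
ee_rot: [3.141, -0.001, 1.399]
wrist_force: [2.0, 9.8, 2.8]
finger_gap: -0.0002
finger_force: 4.8
```

```bash
python3 - <<'E'
from plant import env
from h import *
jig(env)
E
```

```text
t 12.08 jig mm [-96.4   0.6] z 0.1925 Fjig [-10.03   0.25] Fz 2.8 yaw err -0.0006 Mz -0.03
```

>>> send_rows:
  commands: [-0.01,-0.04,0,0,0,0,0,0,-0.03,0,0,0,0,0,-0.01,-0.04,0,0,0,0,0,0,-0.03,0,0,0,0,0]

```text
clock: 12.42
eef_pos: [0.6213, 0.0478, 0.1925]
ee_rot: [-3.142, -0.001, 1.399]
wrist_force: [2.1, 9.7, 3.2]
finger_gap: 0.0002
finger_force: 5.0
```

>>> send_rows:
  commands: [-0.01,-0.04,0,0,0,0,0,-0.01,-0.04,0,0,0,0,0,-0.01,-0.04,0,0,0,0,0,0,-0.04,0,0,0,0,0]

```text
clock: 12.75
eef_pos: [0.6201, 0.0415, 0.1925]
ee_rot: [-3.142, -0.001, 1.399]
wrist_force: [1.7, 10.7, 3.2]
finger_gap: -0.0001
finger_force: 5.4
```

>>> send_rows:
  commands: [-0.01,-0.04,0,0,0,0,0,-0.01,-0.04,0,0,0,0,0,-0.01,-0.04,0,0,0,0,0,0,-0.04,0,0,0,0,0]

```text
clock: 13.08
eef_pos: [0.6189, 0.035, 0.1925]
ee_rot: [-3.142, -0.001, 1.399]
wrist_force: [1.5, 9.4, 3.7]
finger_gap: -0.0002
finger_force: 4.4
```

```bash
python3 - <<'E'
from plant import env
from h import *
jig(env)
E
```

```text
t 13.08 jig mm [-77.8   0.5] z 0.1925 Fjig [-9.53 -0.09] Fz 3.7 yaw err -0.0005 Mz 0.04
```

>>> send_rows:
  commands: [-0.01,-0.04,0,0,0,0,0,-0.01,-0.04,0,0,0,0,0,-0.01,-0.04,0,0,0,0,0,0,-0.04,0,0,0,0,0]

```text
clock: 13.42
eef_pos: [0.6177, 0.0285, 0.1925]
ee_rot: [-3.142, -0.001, 1.399]
wrist_force: [2.0, 8.6, 2.9]
finger_gap: 0.0001
finger_force: 4.4
```

>>> send_rows:
  commands: [-0.01,-0.04,0,0,0,0,0,-0.01,-0.04,0,0,0,0,0,-0.01,-0.04,0,0,0,0,0,0,-0.04,0,0,0,0,0]

```text
clock: 13.75
eef_pos: [0.6165, 0.0222, 0.1925]
ee_rot: [3.142, -0.001, 1.399]
wrist_force: [2.3, 7.7, 4.1]
finger_gap: 0.0001
finger_force: 4.4
```

>>> send_rows:
  commands: [-0.01,-0.04,0,0,0,0,0,-0.01,-0.04,0,0,0,0,0,-0.01,-0.04,0,0,0,0,0,0,-0.04,0,0,0,0,0]

```text
clock: 14.08
eef_pos: [0.6153, 0.0158, 0.1925]
ee_rot: [3.142, -0.001, 1.399]
wrist_force: [1.2, 9.3, 3.8]
finger_gap: 0.0002
finger_force: 4.4
```

```bash
python3 - <<'E'
from plant import env
from h import *
jig(env)
E
```

```text
t 14.08 jig mm [-58.3   0.3] z 0.1925 Fjig [-9.39 -0.42] Fz 3.8 yaw err -0.0005 Mz 0.07
```

>>> send_rows:
  commands: [-0.01,-0.03,0,0,0,0,0,0,-0.03,0,0,0,0,0,-0.01,-0.03,0,0,0,0,0,0,-0.03,0,0,0,0,0]

```text
clock: 14.42
eef_pos: [0.6145, 0.011, 0.1925]
ee_rot: [-3.142, -0.001, 1.399]
wrist_force: [1.9, 9.3, 3.8]
finger_gap: 0.0
finger_force: 4.4
```

>>> send_rows:
  commands: [-0.01,-0.025,0,0,0,0,0,0,-0.025,0,0,0,0,0,0,-0.025,0,0,0,0,0]

```text
clock: 14.67
eef_pos: [0.6142, 0.008, 0.1925]
ee_rot: [-3.142, -0.001, 1.399]
wrist_force: [1.2, 9.2, 4.0]
finger_gap: -0.0002
finger_force: 4.3
```

>>> send_rows:
  commands: [0,-0.025,0,0,0,0,0,-0.01,-0.025,0,0,0,0,0]

```text
clock: 14.83
eef_pos: [0.6138, 0.006, 0.1925]
ee_rot: [3.142, -0.001, 1.399]
wrist_force: [2.4, 9.7, 2.3]
finger_gap: 0.0003
finger_force: 4.4
```

>>> send_rows:
  commands: [0,-0.025,0,0,0,0,0,0,-0.02,0,0,0,0,0]

```text
clock: 15.0
eef_pos: [0.6137, 0.0042, 0.1925]
ee_rot: [-3.141, -0.001, 1.399]
wrist_force: [1.2, 8.6, 3.3]
finger_gap: -0.0001
finger_force: 4.3
```

```bash
python3 - <<'E'
from plant import env
from h import *
jig(env)
E
```

```text
t 15.0 jig mm [-46.6   0.7] z 0.1925 Fjig [-8.68 -0.3 ] Fz 3.3 yaw err -0.0005 Mz 0.05
```

>>> send_rows:
  commands: [0,-0.025,0,0,0,0,0]

```text
clock: 15.08
eef_pos: [0.6137, 0.0032, 0.1925]
ee_rot: [-3.141, -0.001, 1.399]
wrist_force: [1.7, 8.5, 4.2]
finger_gap: 0.0003
finger_force: 4.4
```

>>> send_rows:
  commands: [-0.01,-0.025,0,0,0,0,0]

```text
clock: 15.17
eef_pos: [0.6134, 0.0022, 0.1925]
ee_rot: [3.142, -0.001, 1.399]
wrist_force: [1.2, 8.7, 4.1]
finger_gap: -0.0001
finger_force: 4.0
```

>>> send_rows:
  commands: [0,-0.02,0,0,0,0,0]

```text
clock: 15.25
eef_pos: [0.6133, 0.0013, 0.1925]
ee_rot: [-3.141, -0.001, 1.399]
wrist_force: [1.1, 6.6, 3.0]
finger_gap: 0.0001
finger_force: 3.8
```

>>> send_rows:
  commands: [0,-0.02,0,0,0,0,0]

```text
clock: 15.33
eef_pos: [0.6133, 0.0005, 0.1925]
ee_rot: [-3.141, -0.001, 1.399]
wrist_force: [1.3, 7.0, 3.6]
finger_gap: 0.0001
finger_force: 3.5
```

>>> send_rows:
  commands: [0,0,0,0,0,0,0]

```text
clock: 15.42
eef_pos: [0.6133, 0.0003, 0.1925]
ee_rot: [-3.141, -0.0, 1.399]
wrist_force: [0.5, 4.1, 3.4]
finger_gap: -0.0002
finger_force: 2.4
```

>>> send_rows:
  commands: [0,-0.015,0,0,0,0,0]

```text
clock: 15.5
eef_pos: [0.6133, -0.0002, 0.1925]
ee_rot: [-3.141, -0.0, 1.399]
wrist_force: [0.5, 5.4, 3.7]
finger_gap: 0.0001
finger_force: 2.9
```

>>> send_rows:
  commands: [0,-0.015,0,0,0,0,0]

```text
clock: 15.58
eef_pos: [0.6133, -0.0008, 0.1925]
ee_rot: [-3.141, -0.0, 1.399]
wrist_force: [0.1, 5.3, 4.1]
finger_gap: -0.0
finger_force: 2.6
```

>>> send_rows:
  commands: [0,-0.015,0,0,0,0,0]

```text
clock: 15.67
eef_pos: [0.6133, -0.0015, 0.1924]
ee_rot: [-3.141, 0.0, 1.399]
wrist_force: [0.3, 2.2, 1.6]
finger_gap: -0.0001
finger_force: 1.0
```

>>> send_rows:
  commands: [0,-0.015,0,0,0,0,0]

```text
clock: 15.75
eef_pos: [0.6133, -0.0022, 0.1923]
ee_rot: [-3.141, 0.0, 1.399]
wrist_force: [0.2, 4.1, 3.0]
finger_gap: -0.0
finger_force: 2.0
```

Push has fallen to 2–4 N, so the pin has dropped. I'll creep on to the sharp rise.

>>> send_rows:
  commands: [0,-0.012,0,0,0,0,0]

```text
clock: 15.83
eef_pos: [0.6133, -0.0026, 0.1923]
ee_rot: [-3.141, 0.0, 1.399]
wrist_force: [0.3, 3.4, 1.9]
finger_gap: 0.0001
finger_force: 1.8
```

>>> send_rows:
  commands: [0,-0.012,0,0,0,0,0]

```text
clock: 15.92
eef_pos: [0.6133, -0.0031, 0.1923]
ee_rot: [-3.141, 0.0, 1.399]
wrist_force: [1.1, 3.8, 1.8]
finger_gap: 0.0001
finger_force: 1.7
```

>>> send_rows:
  commands: [0,-0.012,0,0,0,0,0]

```text
clock: 16.0
eef_pos: [0.6133, -0.0036, 0.1924]
ee_rot: [-3.141, 0.0, 1.399]
wrist_force: [0.0, 3.1, 1.5]
finger_gap: -0.0002
finger_force: 1.7
```

>>> send_rows:
  commands: [0,-0.012,0,0,0,0,0]

```text
clock: 16.08
eef_pos: [0.6133, -0.004, 0.1924]
ee_rot: [-3.141, 0.0, 1.399]
wrist_force: [-0.1, 3.1, 1.1]
finger_gap: -0.0001
finger_force: 1.6
```

>>> send_rows:
  commands: [0,-0.01,0,0,0,0,0]

```text
clock: 16.17
eef_pos: [0.6133, -0.0045, 0.1923]
ee_rot: [-3.141, 0.0, 1.399]
wrist_force: [-0.1, 3.4, 0.9]
finger_gap: 0.0001
finger_force: 1.5
```

>>> send_rows:
  commands: [0,-0.01,0,0,0,0,0]

```text
clock: 16.25
eef_pos: [0.6133, -0.0049, 0.1924]
ee_rot: [-3.141, 0.0, 1.399]
wrist_force: [0.1, 2.2, 1.9]
finger_gap: -0.0001
finger_force: 1.4
```

```bash
python3 - <<'E'
from plant import env
from h import *
jig(env)
E
```

```text
t 16.25 jig mm [-37.6   1.8] z 0.1924 Fjig [-2.23 -0.27] Fz 1.9 yaw err -0.0006 Mz -0.01
```

>>> send_rows:
  commands: [-0.005,-0.012,0,0,0,0,0]

```text
clock: 16.33
eef_pos: [0.6131, -0.0053, 0.1924]
ee_rot: [-3.141, 0.0, 1.399]
wrist_force: [0.2, 3.1, -0.9]
finger_gap: -0.0
finger_force: 1.5
```

>>> send_rows:
  commands: [-0.005,-0.012,0,0,0,0,0]

```text
clock: 16.42
eef_pos: [0.613, -0.0057, 0.1924]
ee_rot: [-3.142, -0.0, 1.399]
wrist_force: [1.9, 5.8, -0.5]
finger_gap: 0.0003
finger_force: 3.4
```

Force is rising, so the plate is bearing on the pin. I'll take smaller steps.

>>> send_rows:
  commands: [0,0,0,0,0,0,0]

```text
clock: 16.5
eef_pos: [0.613, -0.0057, 0.1924]
ee_rot: [-3.142, -0.0, 1.399]
wrist_force: [1.7, 4.6, 0.1]
finger_gap: -0.0001
finger_force: 2.3
```

>>> send_rows:
  commands: [0,-0.01,0,0,0,0,0]

```text
clock: 16.58
eef_pos: [0.613, -0.0059, 0.1924]
ee_rot: [-3.141, -0.001, 1.399]
wrist_force: [1.1, 8.1, -0.1]
finger_gap: -0.0001
finger_force: 4.4
```

>>> send_rows:
  commands: [0,0,0,0,0,0,0,0,-0.005,0,0,0,0,0]

```text
clock: 16.75
eef_pos: [0.6129, -0.0059, 0.1924]
ee_rot: [-3.141, -0.001, 1.399]
wrist_force: [1.2, 8.6, 0.4]
finger_gap: 0.0001
finger_force: 4.6
```

>>> send_rows:
  commands: [0,0,0,0,0,0,0,0,0,0,0,0,0,0]

```text
clock: 16.92
eef_pos: [0.613, -0.0059, 0.1924]
ee_rot: [-3.141, -0.001, 1.399]
wrist_force: [1.7, 8.5, -0.3]
finger_gap: -0.0001
finger_force: 4.1
```

>>> send_rows:
  commands: [0,-0.005,0,0,0,0,0,0,-0.003,0,0,0,0,0,0,0,0,0,0,0,0]

```text
clock: 17.17
eef_pos: [0.613, -0.0061, 0.1924]
ee_rot: [-3.141, -0.001, 1.399]
wrist_force: [0.7, 8.6, -0.6]
finger_gap: -0.0001
finger_force: 5.0
```

>>> send_rows:
  commands: [0,0,0,0,0,0,0,0,0,0,0,0,0,0,0,0,0,0,0,0,0,0,0,0,0,0,0,0,0,0,0,0,0,0,0,0,0,0,0,0,0,0]

```text
clock: 17.67
eef_pos: [0.613, -0.0061, 0.1924]
ee_rot: [-3.141, -0.001, 1.399]
wrist_force: [1.3, 9.6, -1.2]
finger_gap: 0.0001
finger_force: 5.0
```

```bash
python3 - <<'E'
from plant import env
from h import *
jig(env)
i=env.grab_frame("side")["image"][130:220,200:320,::-1]
cv2.imwrite("pics/s5.png",cv2.resize(i,None,fx=6,fy=6,interpolation=cv2.INTER_CUBIC))
E
```

```text
t 17.67 jig mm [-36.3   1.7] z 0.1924 Fjig [-9.72 -0.36] Fz -1.2 yaw err -0.0004 Mz 0.01
```

View pics/s5.png

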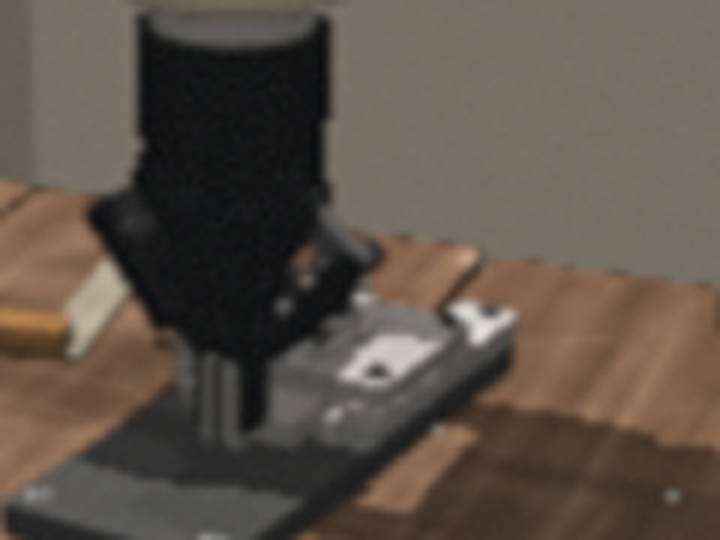

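The pin is hidden behind the gripper here. The push has stalled at 9.7 N at the expected bearing position. I'll give slightly more to allow for bed friction, hold, then back off and rise.

>>> send_rows:
  commands: [0,-0.006,0,0,0,0,0,0,0,0,0,0,0,0,0,0,0,0,0,0,0,0,0,0,0,0,0,0,0,0,0,0,0,0,0,0,0,0,0,0,0,0]

```text
clock: 18.22
eef_pos: [0.613, -0.0062, 0.1924]
ee_rot: [-3.141, -0.002, 1.399]
wrist_force: [1.2, 11.6, -0.6]
finger_gap: 0.0002
finger_force: 5.6
```

>>> send_rows:
  commands: [0,0,0,0,0,0,0,0,0,0,0,0,0,0,0.01,0.03,0,0,0,0,0,0.02,0.1,0,0,0,0,0,0.03,0.2,0,0,0,0,0,0.05,0.3,0,0,0,0,0,0,0,0.4,0,0,0,0,0,0,0.8,0,0,0,0,0,0,0.8,0,0,0,0]

```text
clock: 18.97
eef_pos: [0.6172, 0.0194, 0.2723]
ee_rot: [-3.139, 0.001, 1.399]
wrist_force: [0.7, 0.1, -0.3]
finger_gap: -0.0002
finger_force: 0.0
```

```bash
python3 - <<'E'
from plant import env
from h import *
jig(env)
def T(x,y,z): 
    s=env.read_state()["eef_pos"]; w=tow(J,[(x/1e3,y/1e3,z/1e3)])[0]; print((x,y,z),((w-s)/.04).round(3))
T(28,92,225); T(28,92,300)
i=env.grab_frame("side")["image"][130:220,200:320,::-1]
cv2.imwrite("pics/s6.png",cv2.resize(i,None,fx=6,fy=6,interpolation=cv2.INTER_CUBIC))
E
```

```text
t 18.97 jig mm [-62.2   1.5] z 0.2723 Fjig [-0.19  0.67] Fz -0.3 yaw err 0.0 Mz -0.01
(28, 92, 225) [ 1.845 -2.608 -1.183]
(28, 92, 300) [ 1.845 -2.608  0.692]
```

View pics/s6.png

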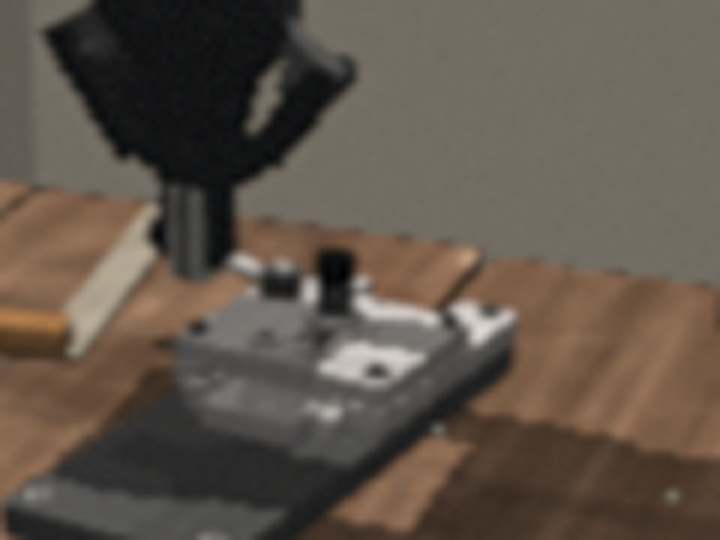

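The pin knob top at (336, 252) is at the same image spot as at the start, so the pin is fully down and the plate is indexed. Next is the lever.

>>> send_rows:
  commands: [0.26,-0.39,0,0,0,0,0,0.26,-0.39,0,0,0,0,0,0.26,-0.39,0,0,0,0,0,0.26,-0.39,0,0,0,0,0,0.26,-0.39,0,0,0,0,0,0.26,-0.39,0,0,0,0,0,0.26,-0.39,0,0,0,0,0,0,0,-0.4,0,0,0,0,0,0,-0.4,0,0,0,0,0,0,-0.3,0,0,0,0,0,0,-0.18,0,0,0,0,0,0,0,0,0,0,0]

```text
clock: 20.02
eef_pos: [0.69, -0.0913, 0.2185]
ee_rot: [-3.138, 0.0, 1.398]
wrist_force: [0.2, -0.0, 0.0]
finger_gap: -0.0002
finger_force: 0.0
```

```bash
python3 - <<'E'
from plant import env
from h import *
jig(env)
# arc plan: finger axis at radius 59, offset d behind knob centre perpendicular to lever
prev=None;d=.021
for a in np.radians([0,15,30,45,60,70,78,84,88]):
    th=np.pi/2-a; u=np.array([np.cos(th),np.sin(th)]); n=np.array([-u[1],u[0]])
    q=np.array([.062,.034])+.058*u+d*n; w=tow(J,[(*q,0)])[0,:2]
    if prev is None: prev=env.read_state()["eef_pos"][:2]
    print(round(np.degrees(a)),(q*1e3).round(1),((w-prev)/.04).round(3)); prev=w
E
```

```text
t 20.02 jig mm [34.5 92.1] z 0.2185 Fjig [-0.01  0.18] Fz 0.0 yaw err -0.001 Mz -0.02
0 [41. 92.] [-0.03  -0.159]
15 [56.7 95.5] [ 0.018 -0.402]
30 [72.8 94.7] [-0.087 -0.393]
45 [88.2 89.9] [-0.185 -0.357]
60 [101.7  81.2] [-0.272 -0.297]
70 [109.3  73.6] [-0.22  -0.155]
78 [114.4  66.6] [-0.193 -0.095]
84 [117.5  60.9] [-0.153 -0.053]
88 [119.2  57. ] [-0.104 -0.026]
```

>>> send_rows:
  commands: [-0.015,-0.08,0,0,0,0,0,-0.015,-0.08,0,0,0,0,0,0.01,-0.135,0,0,0,-1,0,0,-0.135,0,0,0,-1,0,0.01,-0.135,0,0,0,-1,0]

```text
clock: 20.43
eef_pos: [0.6899, -0.1138, 0.2225]
ee_rot: [3.14, -0.001, 1.133]
wrist_force: [-0.1, 1.7, -0.6]
finger_gap: -0.0
finger_force: 0.7
```

```bash
python3 - <<'E'
from plant import env
from h import *
jig(env)
E
```

```text
t 20.43 jig mm [56.7 95.9] z 0.2225 Fjig [-1.63 -0.34] Fz -0.6 yaw err -0.2664 Mz 0.01
```

In contact with the lever moving, at about 1.6 N as expected. I'll follow the arc.

>>> send_rows:
  commands: [-0.03,-0.13,0,0,0,-1,0,-0.03,-0.13,0,0,0,-1,0,-0.03,-0.13,0,0,0,-1,0,-0.06,-0.12,0,0,0,-1,0,-0.06,-0.12,0,0,0,-1,0,-0.06,-0.12,0,0,0,-1,0]

```text
clock: 20.93
eef_pos: [0.6791, -0.1438, 0.2226]
ee_rot: [3.14, -0.001, 0.609]
wrist_force: [1.4, 2.6, 0.3]
finger_gap: -0.0002
finger_force: 0.8
```

```bash
python3 - <<'E'
from plant import env
from h import *
jig(env)
E
```

```text
t 20.93 jig mm [88.1 90.3] z 0.2226 Fjig [-2.75  0.93] Fz 0.3 yaw err -0.7901 Mz -0.03
```

>>> send_rows:
  commands: [-0.09,-0.1,0,0,0,-1,0,-0.09,-0.1,0,0,0,-1,0,-0.09,-0.1,0,0,0,-1,0,-0.11,-0.08,0,0,0,-1,0,-0.11,-0.08,0,0,0,-1,0]

```text
clock: 21.35
eef_pos: [0.6594, -0.1622, 0.2227]
ee_rot: [3.141, -0.002, 0.173]
wrist_force: [1.4, 1.5, -1.2]
finger_gap: -0.0
finger_force: 1.4
```

>>> send_rows:
  commands: [-0.1,-0.05,0,0,0,-0.8,0,-0.1,-0.05,0,0,0,-0.8,0,0,0,0,0,0,0,0]

```text
clock: 21.6
eef_pos: [0.6512, -0.1663, 0.2226]
ee_rot: [3.141, -0.002, 0.034]
wrist_force: [0.4, 0.7, 0.9]
finger_gap: 0.0002
finger_force: 0.2
```

```bash
python3 - <<'E'
from plant import env
from h import *
jig(env)
E
```

```text
t 21.6 jig mm [115.   66.7] z 0.2226 Fjig [-0.75  0.29] Fz 0.9 yaw err -1.3656 Mz 0.04
```

>>> send_rows:
  commands: [-0.075,-0.027,0,0,0,-0.6,0,-0.075,-0.027,0,0,0,-0.6,0]

```text
clock: 21.77
eef_pos: [0.6458, -0.1682, 0.2226]
ee_rot: [3.141, -0.003, -0.067]
wrist_force: [4.4, 1.4, 0.4]
finger_gap: -0.0003
finger_force: 2.5
```

>>> send_rows:
  commands: [-0.03,-0.01,0,0,0,-0.2,0,-0.02,0,0,0,0,-0.2,0,0,0,0,0,0,0,0]

```text
clock: 22.02
eef_pos: [0.6437, -0.1686, 0.2224]
ee_rot: [3.141, -0.002, -0.101]
wrist_force: [3.8, -0.8, 2.9]
finger_gap: -0.0001
finger_force: 2.3
```

```bash
python3 - <<'E'
from plant import env
from h import *
jig(env)
E
```

```text
t 22.02 jig mm [118.5  59.7] z 0.2224 Fjig [0.09 3.9 ] Fz 2.9 yaw err -1.5005 Mz 0.03
```

>>> send_rows:
  commands: [-0.025,-0.005,0,0,0,0,0,-0.025,-0.005,0,0,0,0,0]

```text
clock: 22.18
eef_pos: [0.6423, -0.1687, 0.2225]
ee_rot: [-3.142, -0.004, -0.1]
wrist_force: [18.8, 2.9, -0.0]
finger_gap: -0.0003
finger_force: 9.4
```

>>> send_rows:
  commands: [-0.025,0,0,0,0,0,0,-0.02,0,0,0,0,0,0]

```text
clock: 22.35
eef_pos: [0.6413, -0.1686, 0.2227]
ee_rot: [-3.141, -0.008, -0.1]
wrist_force: [32.3, 1.6, -7.5]
finger_gap: -0.0
finger_force: 15.9
```

```bash
python3 - <<'E'
from plant import env
from h import *
jig(env)
E
```

```text
t 22.35 jig mm [119.   57.3] z 0.2227 Fjig [-7.13 31.51] Fz -7.5 yaw err -1.4993 Mz 0.01
```

Force rose sharply against the stop. I'll back off, rise, and move clear.

>>> send_rows:
  commands: [0.1,0.01,0,0,0,0,0,0.2,0,0,0,0,0,0,0.2,0,0,0,0,0,0,0,0,0.4,0,0,0,0,0,0,0.8,0,0,0,0,0,0,0.8,0,0,0,0,0,0,0.8,0,0,0,0,0,0,0.8,0,0,0,0]

```text
clock: 23.02
eef_pos: [0.6598, -0.1684, 0.3665]
ee_rot: [-3.142, 0.001, -0.101]
wrist_force: [0.4, -0.2, -0.1]
finger_gap: -0.0002
finger_force: 0.0
```

>>> send_rows:
  commands: [-0.6,-0.7,0,0,0,0,0,-0.6,-0.7,0,0,0,0,0,-0.6,-0.7,0,0,0,0,0,-0.6,-0.7,0,0,0,0,0,-0.6,-0.7,0,0,0,0,0,-0.6,-0.7,0,0,0,0,0,-0.6,-0.7,0,0,0,0,0,-0.6,-0.7,0,0,0,0,0,-0.4,-0.7,0,0,0,0,0,0,-0.7,0,0,0,0,0,0,-0.4,0,0,0,0,0]

```text
clock: 23.93
eef_pos: [0.4505, -0.4671, 0.3652]
ee_rot: [3.141, 0.001, -0.103]
wrist_force: [0.2, -0.3, 0.2]
finger_gap: 0.0001
finger_force: 0.0
```

```bash
python3 - <<'E'
from plant import env
from h import *
jig(env)
F=env.grab_frame("top"); cv2.imwrite("pics/tend.png",F["image"][:,:,::-1])
S=env.grab_frame("side")
for n,G in(("top",F),("side",S)):
  for a in(0,1.35,1.4,1.45,1.5):
    q=(62+60*np.sin(a),34+60*np.cos(a),55); p=proj(G,tow(J,np.array([q])*1e-3))[0]
    print(n,a,p.round(1),end=" ")
  g=G["image"].max(2).astype(int); u,v=p.round().astype(int)
  w=g[v-9:v+10,u-9:u+10]; print("\n",u-9,v-9); print("\n".join("".join("%4d"%k for k in r) for r in w))
E
```

```text
t 23.93 jig mm [445.7 -79.7] z 0.3652 Fjig [0.27 0.26] Fz 0.2 yaw err -1.5028 Mz 0.01
top 0 [292.4 161. ] top 1.35 [309.6 180.8] top 1.4 [309.6 181.8] top 1.45 [309.6 182.9] top 1.5 [309.5 183.9] 
 301 175
 138 140 148 189 188 144 139 145 154 188 150 143 142 141 136 140 140 143 142
 150 149 152 172 182 138 138 137 149 176 151 146 143 134 136 135 131 133 128
 146 149 143 143 142 143 146 142 156 173 138 132 136 137 137 139 133 137 139
 142 143 141 144 142 142 146 156 176 181 147 143 145 138 137 141 148 150 154
 138 145 149 146 146 144 146 152 187 180 151 148 141 142 144 141 143 142 144
 204 152 134 151 150 154 156 176 205 185 149 144 147 151 147 146 149 162 138
 244 243 242 243 222 204  92  83 102  91 107 151 152 148 151 155 145 146 140
 219 210 200 194 205 168  52  54  63  56  59  94 150 147 147 146 149 148 146
 245 246 243 245 243 182  51  63  94  76  58  67 121 137 134 132 132 133 136
 167 201 198 205 191 123  52  67  82  71  56  65 116 131 134 128 134 134 128
 122 128 125 105  95  63  56  55  63  59  56  67 114 137 133 134 137 133 132
 233 233 230 231 223  95  53  50  55  54  55  8
[... 1456 characters left out ...]
108 108
 109 110 109 103 108 139 171 178 153  96  38  24  55  90 108 112 111 110 108
 114 112 110 111 135 170 182 162 115  71  56  74  94 111 117 119 119 118 110
 117 114 115 135 166 182 164 125  92  86  93 106 115 123 124 125 124 123 118
 120 122 137 167 182 160 113  73  58  63  74  93 113 124 126 125 124 122 120
 129 139 167 184 168 118  61  34  30  33  38  59  96 121 124 123 122 121 120
 145 151 170 170 133  77  29  20  25  25  23  38  81 114 122 120 120 119 121
 146 134 126 118  95  59  23  12  18  15  17  35  87 117 121 119 119 121 124
 110  97  84  87  90  69  29   9  11  10   9  40  96 127 126 121 123 125 127
  61  55  58  98 129 111  50   8  11   9  12  61 124 150 138 124 124 128 130
```

The lever knob is at px (309.5, 184) in the top view. That matches the prediction for 1.5 rad, (309.5, 183.9), and the arm is clear, so I'll hand in.

```bash
python3 -c "
from plant import env
print(env.job_done())"
```

```text
the job is handed in; nothing more can be done
None
```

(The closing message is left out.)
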